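# Refit the water tank of a steam-ironing station

## Robot

A 7-joint arm with a two-finger parallel gripper is mounted at the origin on a cart in front of the work surface, level with it; the furniture and walls round the work are solid. World frame = base frame: x ahead of the robot, y to its left, z up, the work surface at z = 0. Lengths are in mm, angles in rad, forces in N, time in s.
With the tool pointing down it reaches from about 425 to 1025 mm from the base axis. Payload 9.4 kg.
Tool frame: the origin (TCP) lies at the very end of the fingers, on their centre line; the grasp point (between the pads) lies 19 mm behind it; z points along the fingers, y is the line along which they close (so a half turn about z gives the same grasp; the last joint's range is limited). The gripper opens to 93 mm and grips with 3 to 60 N. Pads are 15 mm wide; open, the fingers measure 128 mm over their backs; the gripper's body (75 mm by 188 mm) begins 65 mm behind the grasp point.
Start: joints at [1.093, 0.599, -0.003, 1.599, 0.002, 0.943, -0.08], TCP at [282.853, -667.547, 218.618] pointing down, gripper open.
Joint ranges: [-2.57, 2.57], [-0.35, 1.97], [-1.29, 1.29], [0.11, 2.56], [-1.05, 4.19], [0.11, 1.86], [-2.63, 2.63]. Speed limits (rad/s): [2.22, 2.22, 3.01, 3.01, 3.14, 3.14, 3.14].

## Interface

Orientations are given as a rotation vector (axis times angle).
In Python, from cell import observe, read_camera, camera_params, job_done, boxes_of, outline_of, landmark_of gives the robot as it stands.
- The arm moves only by the tool send_rows, never from a script. Its argument "plan" is a list of rows, each a list of 3 entries, a list of its own where there are three numbers: the shift along the tool's x, y, z in m, then the turn, a rotation vector about the tool's x, y, z in rad, then the finger opening in m, from 0 to 0.093. A call has 1 to 8 rows; each row shifts and turns the commanded pose from where the row before left it, along the tool's axes as they then stand; what a row does not reach is not made up. A row lasts 1/12 s, in which the tool goes at most 41.7 mm and 7.16 degrees, less where a joint would pass 70% of its speed; a pose out of reach is approached as far as the arm can. A call with a gripper value outside its range is refused whole. The fingers move at their own pace and stop on an object; "force" is the grip in N (left out, the last holds). Time passes only in rows, so rows that do not move let the fingers close. It gives the time, the measured TCP pose, the force, the opening and the grip force at its end, in the units of the state.
- observe(): the state, without advancing time (a new reading comes with each control period).
- read_camera(name): name is "scene" or "top"; returns the picture (480x640x3 uint8, red, green, blue); there is no depth.
- camera_params(name): a dict with "camera_matrix" (3x3 intrinsics, pixels), "k1" (the pictures are not rectified: a ray, as slopes to the right and down, at radius r is drawn at 1 + k1 r^2 times it, then the intrinsics apply), "rvec" (rotation vector, rad) and "tvec" (3), from world to camera coordinates, as OpenCV has them. Camera axes: x right, y down, z forward; pixel columns grow to the right and rows downward; lengths in mm; the calibration is good to about 2 mm. A picture is of the moment at which its call begins. camera_params takes no time and is no camera call.
- job_done(): hands the job in; it is judged then, once.
Trained networks look in the newest picture that a camera, given by its name, has taken for a name from the list of things; names that differ only in an ending like _2 or _b are one class to them, and where a whole thing is asked for, a point or a joint stands for the part that bears it (a point fixed in the world has none). Each returns a list of dicts, best first, with "p" (0 to 1); they miss things now and then, are a little off and sometimes report something else, mostly with a low value. They report only what shows in the picture. A call takes as long as a camera call.
- boxes_of(camera, label): "bbox" ([left, top, width, height] in pixels, round what is visible of it).
- outline_of(camera, label): "mask" (480x640 bool, what is visible of it) and "bbox" ([left, top, width, height] in pixels, round what is visible of it).
- landmark_of(camera, label): "at" ([row, column] in pixels: a listed point, or the origin of a listed thing).
The state is a dict: "clock": time; "qpos": joint angles; "joint_vel": joint speeds; "joint_torque": joint torques, N m; "ee_pos": TCP position; "tool_rot": TCP orientation; "ft_force": force on the tool from outside, world axes, zero at the start; "moment": the same for the moment, N m; "grip_width": finger opening in mm; "grasp_force": force on a finger pad.
Only numpy, scipy, OpenCV 4.12 (cv2) and the standard library are available. Lean on these libraries where they do the work, as an engineer would, in place of code of your own. Each camera call takes 0.05 s, during which the arm holds its last target. There are 200 camera calls.

## Task

The steam station's blue water tank has been refilled and stands loosely on its rails. Push it home until it meets the rubber seal, turn the red cam lever a full quarter turn clockwise (from above) so that its hook draws the tank tight, and press the tank's filler lid down until its catch clicks; the order of lid and lock is yours. Let go of everything and leave the things round about where they stand.

Things in the scene. Friction and masses are not known exactly. Their poses are not given: they have to be found in the camera images.
- station: white steam-ironing station, fixed to the worktop, 242 x 360 mm. Origin: on the worktop under the middle of the rails; axes: z up, +x to the back, +y to the left. Two rails (floor z = 24, walls to z = 37 mm, 138 mm wide over all) run along y from y = -20 to 180 mm. Behind them, x = 75 to 167 mm, lies the boiler hull with the ribbed iron rest, top at z = 84 mm
- seal_face (a point): centre of the round black rubber seal's free face on the face (y = -20 mm) of the coupling block at the right of the station (block x = -73 to 73, y = -180 to -20 mm, flat deck at z = 50 mm). Untouched it is at station y = -12 mm; it is sprung with 1.6 N/mm and yields up to 7 mm to -y
- tank_centre (a point): centre of the loose blue water tank (0.4 to 0.8 kg), 102 x 170 (along y) x 66 mm high; axes as the station's. It slides along the rails' y with 2 mm play, held down by their lips (friction 2 to 6 N); underside at station z = 24, top at 90 mm. Starts 25 to 60 mm short of the seal, meets it with this point at station y = 73 mm, is tight at y = 67 mm. Flat end face to push on: 85 mm to +y
- tank_handle (a point): centre of the cross bar of the dark blue carry handle on the tank's top: 84 mm along x, 18 mm along y, 12 mm high (20 mm free below it); 52 mm to +y of the tank's centre and 59 mm above it
- tank_stud (a point): middle of the upright steel stud (10 mm thick, 15 mm high) on the tongue that the tank reaches over the coupling deck, 125 mm to -y of the tank's centre; the lever's hook passes behind it and draws it to -y. The hook takes the stud when the tank is anywhere from the seal to 5 mm short of it
- cam_axis (a point): point on the vertical axis of the red cam lever, fixed in the station at x = 0, y = -88, z = 88 mm (mid height of the handle). Over the back of the worktop hangs a cabinet whose light rail (lower edge z = 0.557 m) runs along world x = 0.61 m: keep the wrist in front of or below it
- lever_end (a point): centre of the round end (21 mm thick) of the red lever handle, 78 mm from its axis, at station z = 89 mm; the handle is a bar 15 mm thick and 26 mm high (station z = 76 to 102 mm)
- cam_lever (a joint): turn of the red lever, rad, growing clockwise from above: 0 = open, handle points to the station's -y (right); 1.57 = stop, locked, handle points to -x (front edge). Starts at 0 to 0.1. Stays where it is left; needs up to about 0.6 N m (8 N at the end) while drawing. Turning it draws the tank the last 6 mm against the seal
- lid_hinge (a point): middle of the hinge axis of the dark blue filler lid on the tank's top, along the tank's y, at the back (+x) edge, station z = 94 mm. From the tank's centre: x +42.5, y -30, z +37 mm
- lid_thumb (a point): round grey thumb mark on the lid's upper face, 60 mm from the hinge, where to press (shut, this face lies 4 mm above the hinge axis); the lid is 84 mm long (along y), its free edge 82 mm from the hinge
- filler_lid (a joint): opening of the filler lid, rad: 0 = shut and caught (at rest 0 to 0.02), 1.05 = open to the back; starts at 0.7 to 1.0. A light spring opens it. At the front a red spring catch (11 mm higher than the shut lid) gives way at about 7 to 10 N on the thumb mark and snaps over the lid's edge when it is pressed fully down (stop at -0.025)
- beaker: orange beaker with handle, 125 x 101 x 141 mm, bystander at the left; origin centre of underside
- brush: wooden brush with dark bristles, 64 x 279 x 40 mm, bystander at the right; origin centre of underside
- wax_tin: flat green tin, 70 mm wide, 25 mm high, bystander at the front right; origin centre of underside

How it is judged (in metres and radians):
At the end, for the whole second after the job is handed in: the lever is turned to its locked stop (at least 1.40 of 1.57 rad), the tank is drawn tight (its centre at station y below 69.5 mm, that is 3.5 mm or more past first touch of the seal), the filler lid is caught shut (below 0.06 rad), and all is at rest (value of joint cam_lever above 1.4 rad and y of tank_centre in the frame of station below 0.0695 m and value of joint filler_lid below 0.06 rad and linear speed of tank below 0.01 m/s).
It fails at once if a bystander is pushed more than 40 mm away or tipped over (distance of any of beaker, brush, wax_tin from where it was at the start of the episode above 0.04 m or angle between beaker's own z axis and vertical above 0.5 rad).
It also fails if it takes over 61 s, if anything falls off the work surface, if the arm or the gripper's body presses on something with over 40 N, if the wrist force passes 120 N, or if a joint passes its speed limit or range.

## Working session

There is one attempt and no reset: what is moved stays moved. The work goes in short steps, Python scripts to look and compute and a tool call to move; the robot and the scene stay as the last step left them, time stands still between calls to the robot, and variables do not carry over. Pictures are saved under pics/ and viewed, at most 10 in all, crops included, and the job is handed in when it is done.

Besides the shell and the picture viewer there is one more tool, called after "Call:" by a JSON object that holds its "api" and its "payload". send_rows: Moves the arm, as the interface text tells. Its arguments: {"type":"object","properties":{"plan":{"type":"array","items":{"type":"array"}},"force":{"type":"number"}},"required":["plan"]}

```bash
mkdir -p pics; ls
cat > h.py <<'E'
import numpy as np, cv2
from cell import *
def save(cam,fn):
    im=read_camera(cam); cv2.imwrite('pics/'+fn,im[:,:,::-1]); return im
def P(cam):
    c=camera_params(cam); K=np.array(c['camera_matrix'],float)
    R=cv2.Rodrigues(np.array(c['rvec'],float))[0]; t=np.array(c['tvec'],float).ravel()
    return K,c['k1'],R,t
def proj(cam,X):
    K,k1,R,t=P(cam)
    return cv2.projectPoints(np.atleast_2d(np.array(X,float)),cv2.Rodrigues(R)[0],t,K,np.array([k1,0,0,0.]))[0][:,0]
def ray(cam,rc):
    K,k1,R,t=P(cam)
    u=cv2.undistortPoints(np.array([[[rc[1],rc[0]]]],float),K,np.array([k1,0,0,0.]))[0,0]
    return -R.T@t, R.T@np.array([u[0],u[1],1.])
def onz(cam,rc,z):
    o,d=ray(cam,rc); return o+d*(z-o[2])/d[2]
def tri(rc1,rc2):
    A=[];b=[]
    for c,p in(('scene',rc1),('top',rc2)):
        o,d=ray(c,p); d/=np.linalg.norm(d); M=np.eye(3)-np.outer(d,d); A.append(M); b.append(M@o)
    return np.linalg.lstsq(np.vstack(A),np.hstack(b),rcond=None)[0]
E
python3 - <<'E'
from h import *
print(observe())
for c in('scene','top'):
    save(c,c+'0.png'); o,d=ray(c,(240,320)); print(c,o,d)
    for n in 'station seal_face tank_centre tank_handle tank_stud cam_axis lever_end lid_hinge lid_thumb beaker brush wax_tin'.split():
        print(c,n,[(np.round(x['at'],1).tolist(),round(x['p'],2)) for x in landmark_of(c,n)[:2]])
E
```

```text
pics
{'clock': 0.0, 'qpos': array([ 1.09326881,  0.60011367, -0.00255013,  1.60012736,  0.00180819,
        0.94289875, -0.07979672]), 'joint_vel': array([-4.56854283e-06,  5.30469177e-04, -2.48249843e-04, -1.17275030e-04,
       -1.12647152e-04,  9.93968247e-04, -2.07400699e-03]), 'joint_torque': array([-6.81871916e-04, -7.65075374e+01,  1.49833973e+00, -2.52350485e+01,
       -5.21718187e-02,  1.68492756e-02,  1.10425476e-04]), 'ee_pos': array([ 282.67504374, -667.09133376,  217.76904741]), 'tool_rot': array([-3.07723974e+00, -6.25228852e-01,  7.03329159e-04]), 'ft_force': array([ 0.24503021, -0.16876949, -0.13407578]), 'moment': array([-0.02151543, -0.04289382,  0.05496556]), 'grasp_force': 0.0, 'grip_width': 93.04533178981856}
scene [-135.77658076  993.65259139  802.66350277] [ 0.49695266 -0.69675765 -0.51734623]
scene station [([251.8, 351.2], 0.64), ([369.5, 214.4], 0.43)]
scene seal_face []
scene tank_centre [([255.8, 328.6], 0.8), ([206.3, 370.8], 0.6)]
scene tank_handle [([244.4, 318.4], 0.94), ([224.5, 341.0], 0.4)]
scene tank_stud [([233.0, 350.5], 0.73)]
scene cam_axis [(
[... 177 characters left out ...]
aker [([369.7, 213.2], 0.57)]
scene brush [([203.3, 369.8], 0.95)]
scene wax_tin [([221.7, 414.8], 0.61)]
top [ 284.08594519   30.90520131 1331.07007414] [ 0.20748468  0.00721041 -0.9782418 ]
top station [([253.3, 356.5], 0.91), ([277.0, 465.7], 0.46)]
top seal_face []
top tank_centre [([253.8, 315.2], 0.7)]
top tank_handle [([252.9, 299.3], 0.77)]
top tank_stud [([251.1, 361.0], 0.83)]
top cam_axis [([248.4, 388.9], 0.63)]
top lever_end [([242.9, 418.0], 0.89)]
top lid_hinge [([236.6, 325.9], 0.63)]
top lid_thumb [([253.0, 296.6], 0.59)]
top beaker [([257.9, 172.2], 0.69), ([250.2, 330.9], 0.33)]
top brush [([217.5, 465.3], 0.86), ([254.5, 315.7], 0.67)]
top wax_tin [([275.0, 467.1], 0.79)]
```

View pics/scene0.png

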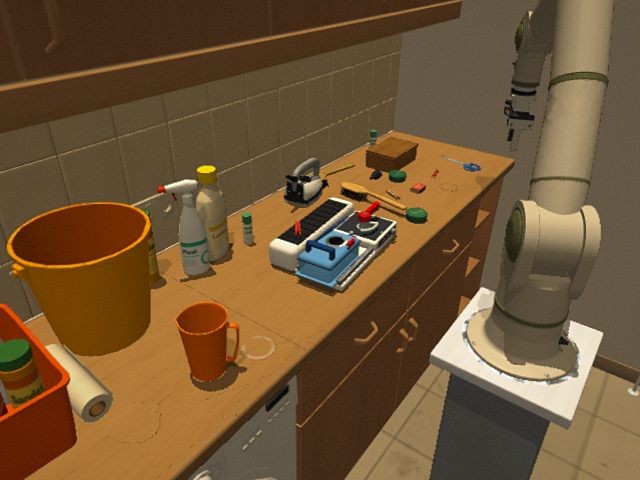

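Run:
```python
from h import *
im=cv2.imread('pics/top0.png'); cv2.imwrite('pics/top0c.png',cv2.resize(im[160:340,240:500],None,fx=3,fy=3,interpolation=cv2.INTER_CUBIC))
pts={'handle':((244.4,318.4),(252.9,299.3)),'stud':((233,350.5),(251.1,361)),'cam':((216.6,362.7),(248.4,388.9)),'lever':((205.9,377.6),(242.9,418))}
for n,(a,b) in pts.items(): print(n,tri(a,b).round(1))
for n,rc,z in (('cam',(248.4,388.9),88),('lever',(242.9,418),89),('handle',(252.9,299.3),116),('stud',(251.1,361),60),('stat',(253.3,356.5),0),('wax',(275,467),0),('brush',(217.5,465.3),0),('beaker',(257.9,172),0)): print(n,onz('top',rc,z).round(1))
```

```text
handle [506.3  96.  121.5]
stud [520.5 -75.7  72. ]
cam [ 526.5 -151.    91.5]
lever [ 535.4 -235.9   91.8]
cam [ 527.5 -151.4   88. ]
lever [ 544.4 -232.8   89. ]
handle [505.2  95.1 116. ]
stud [523.8 -76.3  60. ]
stat [528.2 -68.    0. ]
wax [ 468.8 -396.3    0. ]
brush [ 644.6 -399.     0. ]
beaker [503.6 481.9   0. ]
```

View pics/top0c.png

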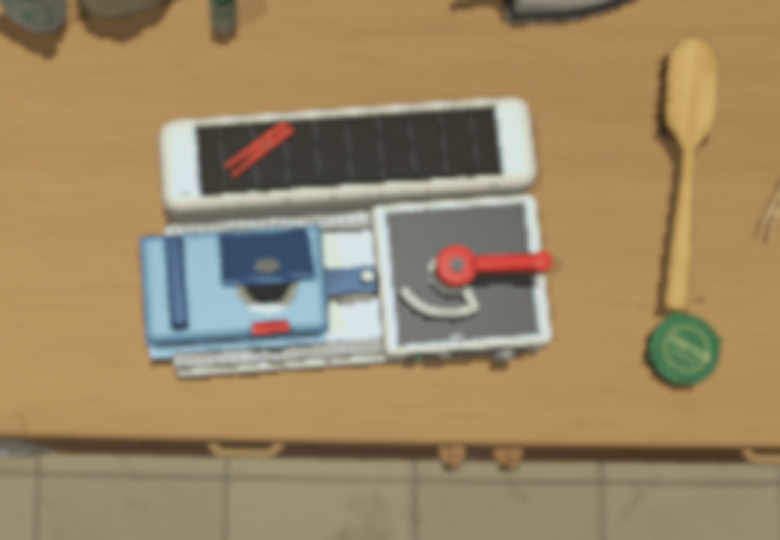

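The pictures show the tank on its rails about 35 mm short of the seal, with its lid open. The lever points right. In the top crop, the deck corners are near (376,208), (538,195), (550,342) and (386,355). I'll use these to fit the station's pose.

```bash
cat >> h.py <<'E'
def st():
    import json; x,y,a=json.load(open('st.json')); c,s=np.cos(a),np.sin(a); return np.array([x,y,0]),np.array([[c,-s,0],[s,c,0],[0,0,1]]),a
def toS(X): o,R,a=st(); return R.T@(np.array(X)-o)
def toW(X): o,R,a=st(); return R@np.array(X)+o
def tcp():
    s=observe(); x=cv2.Rodrigues(np.array(s['tool_rot']))[0][:,0]; o,R,a=st()
    return toS(s['ee_pos']).round(1), round(float(np.arctan2(x[1],x[0])-a),3), s['ft_force'].round(1), round(s['clock'],2)
E
python3 - <<'E'
from h import *
import json
from scipy.optimize import least_squares
m=[((73,-20,50),(376,208)),((73,-180,50),(538,195)),((-73,-180,50),(550,342)),((-73,-20,50),(386,355))]
S=np.array([a for a,_ in m],float); px=np.array([(240+u/3,160+v/3) for _,(u,v) in m])
W=np.array([onz('top',(v,u),50) for u,v in px]); print(W.round(1))
def f(p):
    c,s=np.cos(p[2]),np.sin(p[2]); R=np.array([[c,-s],[s,c]])
    e=[((R@q[:2]+p[:2])-w[:2]) for q,w in zip(S,W)]
    for q,w,k in (((0,-88),onz('top',(248.4,388.9),88),1),((0,-88),np.array([526.5,-151]),.7),):
        e.append(k*((R@np.array(q)+p[:2])-w[:2]))
    # handle x=0, stud x=0 (2 mm play)
    for w in (np.array([505.7,95.5]),np.array([522,-76])):
        e.append(np.array([(R.T@(w-p[:2]))[0],0]))
    return np.concatenate(e)
r=least_squares(f,[520,-65,.08],loss='soft_l1',f_scale=2); print(r.x,f(r.x).round(1))
json.dump(list(r.x),open('st.json','w'))
for n,w in dict(handle=(505.7,95.5,116),stud=(522,-76,60),lever=(540,-234,89)).items(): print(n,toS(w).round(1))
print(tcp())
for n,X in dict(push=(0,230,60),cam=(0,-88,88)).items(): print(n,toW(X).round(1))
print(proj('top',[toW((x,y,50)) for x,y in((73,-20),(-73,-180))]))
E
```

```text
[[ 589.6  -89.5   50. ]
 [ 605.6 -246.3   50. ]
 [ 462.8 -254.4   50. ]
 [ 448.   -98.9   50. ]]
[ 5.19512346e+02 -7.09143122e+01  7.99719023e-02] [ 4.3  4.5  1.1  1.8 -1.7 -1.8  0.4  2.2 -1.  -7.2  0.  -5.3 -0.5  0.
  2.1  0. ]
handle [ -0.5 167.  116. ]
stud [ 2.1 -5.3 60. ]
lever [   7.4 -164.2   89. ]
(array([-283.6, -575.8,  218.6]), 0.321, array([-0.5,  0. ,  0.3]), 1.3)
push [501.1 158.4  60. ]
cam [ 526.5 -158.6   88. ]
[[363.7707862  227.86760521]
 [423.97834793 274.60800588]]
```

Call:
{"api": "send_rows", "payload": {"plan": [[[0,0,0],[0,0,0.107],0],[[0,0,0],[0,0,0.107],0],[[0,0,0],[0,0,0.107],0],[[0.025,-0.025,0],[0,0,0],0],[[0.025,-0.025,0],[0,0,0],0],[[0.025,-0.025,0],[0,0,0],0],[[0.025,-0.025,0],[0,0,0],0],[[0.025,-0.025,0],[0,0,0],0]]}}

```text
clock: 1.97
ee_pos: [398.4, -531.7, 218.7]
tool_rot: [3.139, 0.125, 0.0]
ft_force: [-0.1, -0.9, 0.3]
grip_width: 44.4
grasp_force: 0.0
```

Call:
{"api": "send_rows", "payload": {"plan": [[[0.025,-0.025,0],[0,0,0],0],[[0.025,-0.025,0],[0,0,0],0],[[0.025,-0.03,0],[0,0,0],0],[[0.015,-0.035,0],[0,0,0],0],[[0.01,-0.035,0],[0,0,0],0],[[0.01,-0.035,0],[0,0,0],0],[[0.01,-0.035,0],[0,0,0],0],[[0.01,-0.035,0],[0,0,0],0]]}}

```text
clock: 2.63
ee_pos: [506.9, -266.7, 218.8]
tool_rot: [3.139, 0.125, 0.001]
ft_force: [1.0, 1.0, -0.3]
grip_width: 0.7
grasp_force: 0.0
```

```bash
python3 -c "
from h import *
print(tcp())"
```

```text
(array([ -28.2, -194.2,  218.8]), -0.0, array([ 1. ,  1. , -0.3]), 2.63)
```

Call:
{"api": "send_rows", "payload": {"plan": [[[0.004,-0.04,0],[0,0,0],0],[[0.004,-0.04,0],[0,0,0],0],[[0.004,-0.04,0],[0,0,0],0],[[0.004,-0.04,0],[0,0,0],0],[[0.004,-0.04,0],[0,0,0],0],[[0.004,-0.04,0],[0,0,0],0],[[0.004,-0.04,0],[0,0,0],0],[[0,-0.04,0],[0,0,0],0]]}}

```text
clock: 3.3
ee_pos: [509.6, 54.9, 219.0]
tool_rot: [-3.139, -0.125, -0.002]
ft_force: [0.3, 0.9, -0.5]
grip_width: 0.3
grasp_force: 0.0
```

Call:
{"api": "send_rows", "payload": {"plan": [[[0,-0.04,0],[0,0,0],0],[[0,-0.04,0],[0,0,0],0],[[0,-0.04,0.01],[0,0,0],0],[[0,0,0.035],[0,0,0],0],[[0,0,0.035],[0,0,0],0],[[0,0,0.035],[0,0,0],0],[[0,0,0.035],[0,0,0],0],[[0,0,0.01],[0,0,0],0]]}}

```text
clock: 3.97
ee_pos: [497.7, 172.0, 54.8]
tool_rot: [3.137, 0.126, -0.007]
ft_force: [0.1, 1.5, -0.1]
grip_width: 0.5
grasp_force: 0.0
```

Run:
```python
from h import *
print(tcp())
im=save('top','t1.png')
for n in ('tank_handle','tank_stud','lid_thumb','lid_hinge','cam_axis'):
    print(n,landmark_of('top',n)[:1])
cv2.imwrite('pics/t1c.png',cv2.resize(im[180:320,250:450,::-1],None,fx=4,fy=4,interpolation=cv2.INTER_CUBIC))
```

```text
(array([ -2.3, 243.9,  54.8]), 0.001, array([ 0.1,  1.5, -0.1]), 3.97)
tank_handle [{'at': [252.3, 298.9], 'p': 0.71}]
tank_stud [{'at': [253.4, 361.6], 'p': 0.92}]
lid_thumb [{'at': [251.3, 327.1], 'p': 0.77}]
lid_hinge [{'at': [239.7, 328.1], 'p': 0.85}]
cam_axis [{'at': [247.3, 390.2], 'p': 0.78}]
```

View pics/t1c.png

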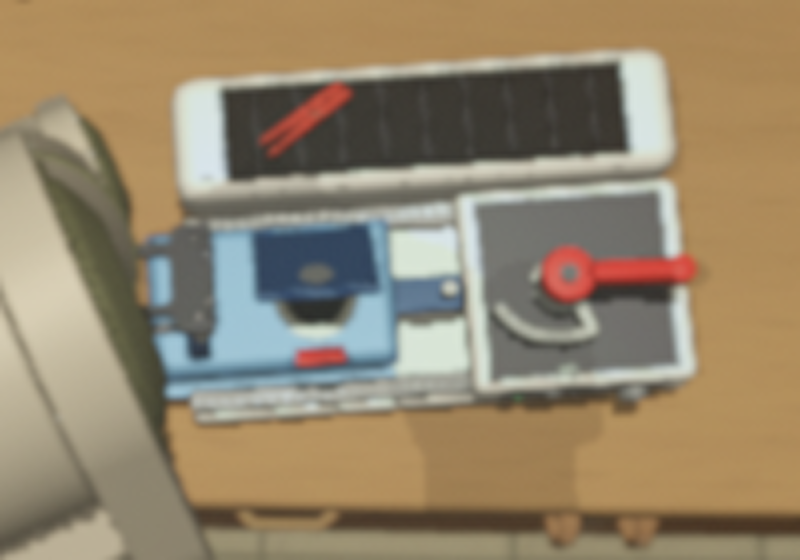

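The arm is down behind the tank's end face, and the body clears the handle. Next I'll push along the station's −y axis (tool +y).

Call:
{"api": "send_rows", "payload": {"plan": [[[0,0.01,0],[0,0,0],0],[[0,0.01,0],[0,0,0],0],[[0,0.007,0],[0,0,0],0],[[0,0.006,0],[0,0,0],0],[[0,0.006,0],[0,0,0],0],[[0,0.006,0],[0,0,0],0],[[0,0.005,0],[0,0,0],0],[[0,0,0],[0,0,0],0]]}}

```text
clock: 4.93
ee_pos: [504.3, 121.9, 59.2]
tool_rot: [-3.138, -0.124, -0.002]
ft_force: [0.5, 1.5, 0.4]
grip_width: 0.5
grasp_force: 0.3
```

Call:
{"api": "send_rows", "payload": {"plan": [[[0,0.003,0],[0,0,0],0],[[0,0.003,0],[0,0,0],0],[[0,0.003,0],[0,0,0],0],[[0,0,0],[0,0,0],0]]}}

```text
clock: 5.27
ee_pos: [504.7, 113.8, 59.0]
tool_rot: [-3.138, -0.126, -0.002]
ft_force: [0.1, 3.3, 3.3]
grip_width: 0.2
grasp_force: 1.7
```

Run:
```python
from h import *
print(tcp())
```

```text
(array([  0. , 185.3,  59. ]), 0.0, array([0.1, 3.3, 3.3]), 5.27)
```

Call:
{"api": "send_rows", "payload": {"plan": [[[0,0.003,0],[0,0,0],0],[[0,0.003,0],[0,0,0],0],[[0,0,0],[0,0,0],0]]}}

```text
clock: 5.52
ee_pos: [505.1, 107.8, 58.8]
tool_rot: [-3.139, -0.126, -0.001]
ft_force: [0.8, 4.2, 2.1]
grip_width: 0.5
grasp_force: 1.8
```

Call:
{"api": "send_rows", "payload": {"plan": [[[0,0.002,0],[0,0,0],0],[[0,0.002,0],[0,0,0],0],[[0,0,0],[0,0,0],0]]}}

```text
clock: 5.77
ee_pos: [505.2, 103.9, 58.7]
tool_rot: [-3.139, -0.126, -0.001]
ft_force: [-0.1, 4.7, 4.3]
grip_width: 0.6
grasp_force: 2.2
```

Run:
```python
from h import *
print(tcp())
im=save('top','t2.png')
for n in ('tank_handle','tank_stud','lid_thumb','lid_hinge','cam_axis'):
    print(n,landmark_of('top',n)[:1])
cv2.imwrite('pics/t2c.png',cv2.resize(im[180:320,250:450,::-1],None,fx=4,fy=4,interpolation=cv2.INTER_CUBIC))
```

```text
(array([ -0.3, 175.4,  58.7]), 0.0, array([-0.1,  4.7,  4.3]), 5.77)
tank_handle [{'at': [259.6, 172.9], 'p': 0.26}]
tank_stud [{'at': [252.7, 375.0], 'p': 0.67}]
lid_thumb [{'at': [248.1, 346.6], 'p': 0.72}]
lid_hinge []
cam_axis [{'at': [245.4, 392.4], 'p': 0.67}]
```

View pics/t2c.png

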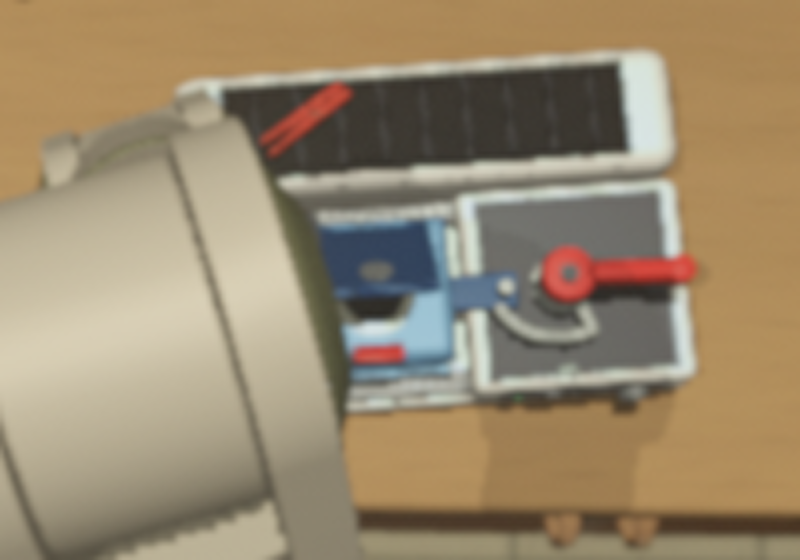

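The tank has moved about 38 mm, with the stud now at crop (507,287). There's no rise in force from the seal yet, so I'll keep pushing.

Call:
{"api": "send_rows", "payload": {"plan": [[[0,0.002,0],[0,0,0],0],[[0,0.002,0],[0,0,0],0],[[0,0,0],[0,0,0],0]]}}

```text
clock: 6.32
ee_pos: [505.3, 99.5, 58.6]
tool_rot: [3.139, 0.125, -0.0]
ft_force: [-1.6, 3.1, 3.2]
grip_width: 0.3
grasp_force: 2.1
```

Call:
{"api": "send_rows", "payload": {"plan": [[[0,0.002,0],[0,0,0],0],[[0,0,0],[0,0,0],0]]}}

```text
clock: 6.48
ee_pos: [505.4, 97.8, 58.6]
tool_rot: [-3.139, -0.126, 0.0]
ft_force: [0.6, 5.4, 3.1]
grip_width: 0.4
grasp_force: 2.5
```

Call:
{"api": "send_rows", "payload": {"plan": [[[0,0.002,0],[0,0,0],0],[[0,0,0],[0,0,0],0]]}}

```text
clock: 6.65
ee_pos: [505.6, 96.4, 58.6]
tool_rot: [-3.138, -0.127, -0.0]
ft_force: [-0.5, 7.1, 3.5]
grip_width: 0.8
grasp_force: 3.5
```

Call:
{"api": "send_rows", "payload": {"plan": [[[0,0.002,0],[0,0,0],0],[[0,0,0],[0,0,0],0]]}}

```text
clock: 6.82
ee_pos: [505.8, 95.0, 58.6]
tool_rot: [-3.138, -0.127, -0.0]
ft_force: [-0.8, 8.6, 3.8]
grip_width: 0.5
grasp_force: 4.6
```

Call:
{"api": "send_rows", "payload": {"plan": [[[0,0.002,0],[0,0,0],0],[[0,0,0],[0,0,0],0]]}}

```text
clock: 6.98
ee_pos: [506.0, 93.6, 58.6]
tool_rot: [-3.137, -0.128, -0.0]
ft_force: [-0.6, 10.9, 4.0]
grip_width: 0.4
grasp_force: 5.7
```

Run:
```python
from h import *
print(tcp())
```

```text
(array([ -0.4, 165.1,  58.6]), 0.002, array([-0.6, 10.9,  4. ]), 6.98)
```

The seal was met and pressed about 4 mm (force rose from 4 to 11 N). I'll back off, rise and go to the lid.

Call:
{"api": "send_rows", "payload": {"plan": [[[0,-0.02,0],[0,0,0],0],[[0,0,-0.03],[0,0,0],0],[[0,0,-0.035],[0,0,0],0],[[0,0,-0.035],[0,0,0],0],[[0,0,-0.03],[0,0,0],0],[[0.008,0.035,0],[0,0,0],0],[[0.008,0.035,0],[0,0,0],0],[[0.008,0.035,0],[0,0,0],0]]}}

```text
clock: 7.65
ee_pos: [536.3, 7.0, 189.0]
tool_rot: [3.138, 0.127, -0.001]
ft_force: [0.4, 0.1, 0.5]
grip_width: 0.7
grasp_force: 0.0
```

Call:
{"api": "send_rows", "payload": {"plan": [[[0,0.035,0],[0,0,0],0],[[0,0,0],[0,0,0],0],[[0,0,0],[0,0,0],0]]}}

```text
clock: 7.9
ee_pos: [538.4, -29.4, 188.0]
tool_rot: [3.138, 0.116, -0.004]
ft_force: [-0.2, 0.3, -0.4]
grip_width: 0.7
grasp_force: 0.0
```

Run:
```python
from h import *
print(tcp())
im=save('scene','s3.png')
for n in ('tank_handle','lid_thumb','lid_hinge','tank_stud'): 
    r=landmark_of('scene',n)[:1]; print(n,r)
cv2.imwrite('pics/s3c.png',cv2.resize(im[150:300,250:450,::-1],None,fx=4,fy=4,interpolation=cv2.INTER_CUBIC))
```

```text
(array([ 22.2,  39.9, 188. ]), -0.006, array([-0.2,  0.3, -0.4]), 7.9)
tank_handle [{'at': [237.2, 330.5], 'p': 0.61}]
lid_thumb [{'at': [215.7, 346.2], 'p': 0.7}]
lid_hinge [{'at': [230.2, 330.0], 'p': 0.7}]
tank_stud [{'at': [227.2, 361.2], 'p': 0.65}]
```

View pics/s3c.png

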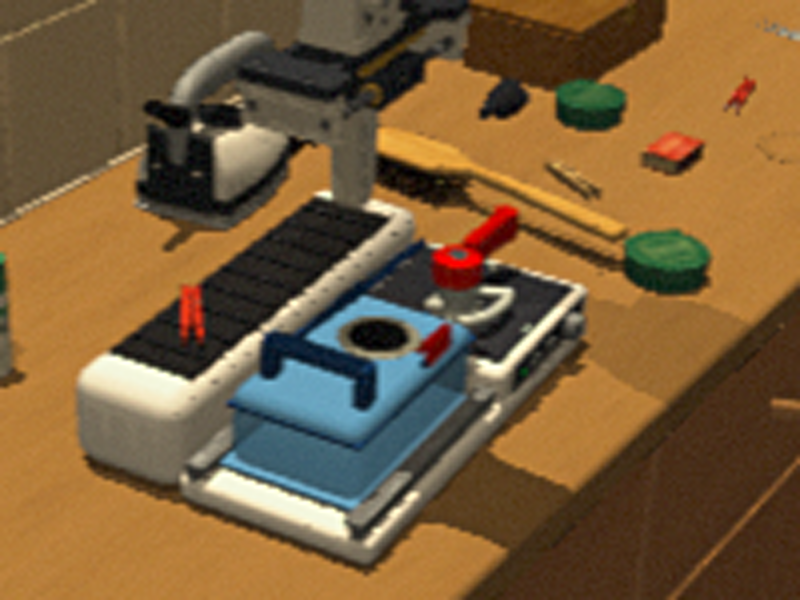

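The tank sits against the coupling and the lid is still open, with the fingers above and behind it. I'll sweep the lid down along its arc.

Call:
{"api": "send_rows", "payload": {"plan": [[[0,0,0.02],[0,0,0],0],[[0,0,0.02],[0,0,0],0],[[-0.005,0,0.004],[0,0,0],0],[[-0.005,0,0.004],[0,0,0],0],[[-0.004,0,0.004],[0,0,0],0],[[-0.004,0,0.004],[0,0,0],0],[[-0.003,0,0.005],[0,0,0],0],[[-0.003,0,0.005],[0,0,0],0]]}}

```text
clock: 8.82
ee_pos: [515.5, -28.0, 122.9]
tool_rot: [3.139, 0.125, 0.002]
ft_force: [0.6, -0.3, 1.1]
grip_width: 0.3
grasp_force: 0.7
```

Run:
```python
from h import *
print(tcp())
```

```text
(array([ -0.6,  43.1, 122.9]), -0.0, array([ 0.6, -0.3,  1.1]), 8.82)
```

Call:
{"api": "send_rows", "payload": {"plan": [[[-0.003,0,0.005],[0,0,0],0],[[-0.003,0,0.005],[0,0,0],0],[[-0.004,0,0.005],[0,0,0],0],[[-0.004,0.001,0.005],[0,0,0],0],[[-0.003,0.001,0.003],[0,0,0],0],[[0,0,0],[0,0,0],0]]}}

```text
clock: 9.32
ee_pos: [497.3, -31.8, 98.8]
tool_rot: [3.139, 0.125, -0.004]
ft_force: [-0.1, 0.2, 0.3]
grip_width: 0.2
grasp_force: 0.3
```

Call:
{"api": "send_rows", "payload": {"plan": [[[0,0,0.002],[0,0,0],0],[[0,0,0.001],[0,0,0],0],[[0,0,0],[0,0,0],0]]}}

```text
clock: 9.57
ee_pos: [498.1, -31.5, 96.4]
tool_rot: [3.139, 0.125, -0.002]
ft_force: [-2.4, -0.6, 2.8]
grip_width: 0.5
grasp_force: 1.4
```

Run:
```python
from h import *
print(tcp())
```

```text
(array([-18.2,  41. ,  96.4]), -0.0, array([-2.4, -0.6,  2.8]), 9.57)
```

Call:
{"api": "send_rows", "payload": {"plan": [[[0,0,0.002],[0,0,0],0],[[0,0,0],[0,0,0],0]]}}

```text
clock: 9.73
ee_pos: [498.2, -31.5, 94.6]
tool_rot: [3.139, 0.125, -0.002]
ft_force: [-4.9, -1.4, 7.6]
grip_width: 0.2
grasp_force: 4.0
```

Call:
{"api": "send_rows", "payload": {"plan": [[[0,0,0.002],[0,0,0],0],[[0,0,0],[0,0,0],0]]}}

```text
clock: 9.9
ee_pos: [498.4, -31.5, 92.9]
tool_rot: [3.139, 0.125, -0.001]
ft_force: [-3.8, -1.0, 13.7]
grip_width: 0.2
grasp_force: 6.7
```

Call:
{"api": "send_rows", "payload": {"plan": [[[0,0,0.002],[0,0,0],0],[[0,0,0],[0,0,0],0]]}}

```text
clock: 10.07
ee_pos: [498.4, -31.5, 91.3]
tool_rot: [3.139, 0.125, -0.0]
ft_force: [-5.4, -0.2, 18.0]
grip_width: 0.5
grasp_force: 9.3
```

Run:
```python
from h import *
print(tcp())
im=save('scene','s4.png')
cv2.imwrite('pics/s4c.png',cv2.resize(im[180:280,300:420,::-1],None,fx=6,fy=6,interpolation=cv2.INTER_CUBIC))
```

```text
(array([-17.9,  41. ,  91.3]), -0.0, array([-5.4, -0.2, 18. ]), 10.07)
```

View pics/s4c.png

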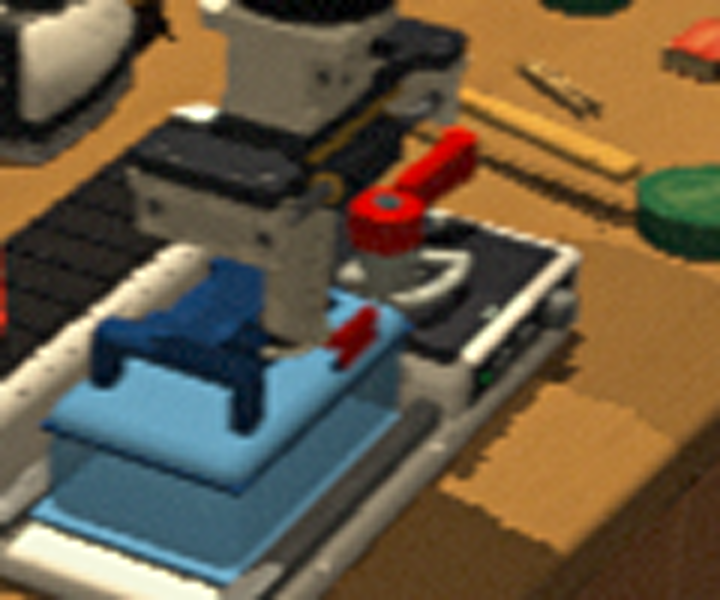

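Run:
```python
from h import *
T=70
for a in (0,.3,.6,.9):
    q=[(42.5-r*np.cos(a)+4*np.sin(a),T-30+s*42,94+r*np.sin(a)+4*np.cos(a)) for r in(0,82) for s in(1,-1)]
    p=proj('scene',[toW(x) for x in q]); print(a,((p-[300,180])*6).round().tolist())
p=proj('scene',[toW(x) for x in ((-17.9,41,91.3),(-42,T+52,116),(42,T+52,116),(-44,T-30,109))]); print(((p-[300,180])*6).round().tolist())
```

```text
0 [[134.0, 323.0], [224.0, 250.0], [290.0, 374.0], [376.0, 296.0]]
0.3 [[132.0, 323.0], [222.0, 249.0], [283.0, 325.0], [369.0, 249.0]]
0.6 [[130.0, 323.0], [220.0, 250.0], [262.0, 276.0], [350.0, 201.0]]
0.9 [[128.0, 324.0], [219.0, 251.0], [229.0, 232.0], [318.0, 159.0]]
[[291.0, 335.0], [252.0, 380.0], [89.0, 327.0], [344.0, 316.0]]
```

Run:
```python
from h import *
im=cv2.imread('pics/s4.png'); hsv=cv2.cvtColor(im,cv2.COLOR_BGR2HSV)
for r in range(218,252):
    s=''
    for c in range(312,372):
        h,sa,v=map(int,hsv[r,c])
        s+= ('D' if v<125 else 'b') if (95<h<130 and sa>90) else ('r' if (h<8 or h>172) and sa>150 else ('.' if sa>60 else ('k' if v<70 else 'g')))
    print(r,s)
```

```text
218 kkk.kk.k.k..................................k.rrrrrrrrrrrr.k
219 k.kkkkkk.kkk.k.................kk...........k.rrrrrrrrrrrrr.
220 kk.k.kkkkkkk.k.................k...........kkk.rrrrrrrrrrr.k
221 .k...kk.kkkk.k.............................kkkkrrrrrrrrrr.gg
222 kk.kk.k.kkkk...ggg......gg.................kkkkkk..rrr..gggg
223 k.kkk..k...k...gg.....gDDDDgg.............gkkkggkggggggggggg
224 kkkk.k.kkk...gg.......gDDDDDDDggg..........kgggggggggggkkkkk
225 kk.kkk.....ggg........gDDDDDDDDDg..........kgggggggggggggggk
226 kkkkkk.k...gg........gDDDDDDDDDDg..........kgggggggggggg.kkk
227 ..k...k..gg.........gDDDDDDDDDDDg..........kkk...kggggkkgggg
228 k.kk....ggg.......g.DDDDDDDDDDDDg.........gbbDgg.kgggggggggg
229 kk...g.ggg.......gDDDDDDDDDDDDDDg.........gbbbbbgggkgggggggg
230 kkk...gg........gDDDDDDDDDDDDDDDg..........Dbbbb.g.ggg.ggggg
231 .k..gg.......gggDDDDDDDDDDDDDDDDg.........kDbbb..r..b.gggkkk
232 .....ggg.....DDDDDDDDDDDDDDDDDDk...........bbb..rrrgbbbgkkkk
233 ..g.g.DDDD..DDDDDDDDDDDDDDDDDDDk..........gbbg.rrr..bbbD.kk.
234 gggg.DDDDDDDDDDDDDDDDDDDDDDDDDDk..........gggrrrrr..bbDD
[... 409 characters left out ...]
bbbbbbDDDDDDDDDDDDDDDDDbbbbbbbbbbDDkgDDDDDD.gg....
242 ..g.DDDDDbbbbbbbbbbDDDDDDDDDDDDDbbbbbbbbbbbbbbDDDD.DDDkg....
243 .g.DDDDDbbbbbbbbbbbbbbDDDDDDDDDDbbbbbbbbbbbbbDDDDDDDDDk.....
244 .bbbDDDbbbbbbbbbbbbbbbbbbDDDDDDDbbbbbbbbbbbbDDDDD..DDDg....g
245 bbbbbbbbbbbbbbbbbbbbbbbbbbbDDDDDbbbbbbbbbbDDDDDDDDDDDDg.....
246 bbbbbbbbbbbbbbbbbbbbbbbbbbDDDDDDbbbbbbbbbbDDDDDDDDDDDDg..gg.
247 bbbbbbbbbbbbbbbbbbbbbbbbbbDDDDDDbbbbbbbbbDDDDDDDDDDDD.g.gkkk
248 bbbbbbbbbbbbbbbbbbbbbbbbbbDDDDDDbbbbbbbDDDDDDDDDDDDDD.ggkkkk
249 bbbbbbbbbbbbbbbbbbbbbbbbbbDDDDDDbbbbbbDDDDDDDDDDDDDDbbgkkkgk
250 bbbbbbbbbbbbbbbbbbbbbbbbbbDDDDDDbbbbbDDDDDDDDDDDDDDbb.kgkkkk
251 DDbbbbbbbbbbbbbbbbbbbbbbbbDDDDDbbbbbDDDDDDDDDDDDDDbb.gggkkkk
```

Call:
{"api": "send_rows", "payload": {"plan": [[[0,0,-0.01],[0,0,0],0],[[0,0,-0.02],[0,0,0],0],[[0,0,-0.03],[0,0,0],0],[[0,0,-0.03],[0,0,0],0],[[0,0,0],[0,0,0],0]]}}

```text
clock: 10.53
ee_pos: [501.5, -31.3, 185.2]
tool_rot: [-3.139, -0.125, -0.012]
ft_force: [1.7, 0.3, 0.5]
grip_width: 0.7
grasp_force: 0.0
```

Run:
```python
from h import *
print(tcp())
im=save('scene','s5.png')
cv2.imwrite('pics/s5c.png',cv2.resize(im[180:280,300:420,::-1],None,fx=6,fy=6,interpolation=cv2.INTER_CUBIC))
```

```text
(array([-14.8,  41. , 185.2]), -0.0, array([1.7, 0.3, 0.5]), 10.53)
```

View pics/s5c.png

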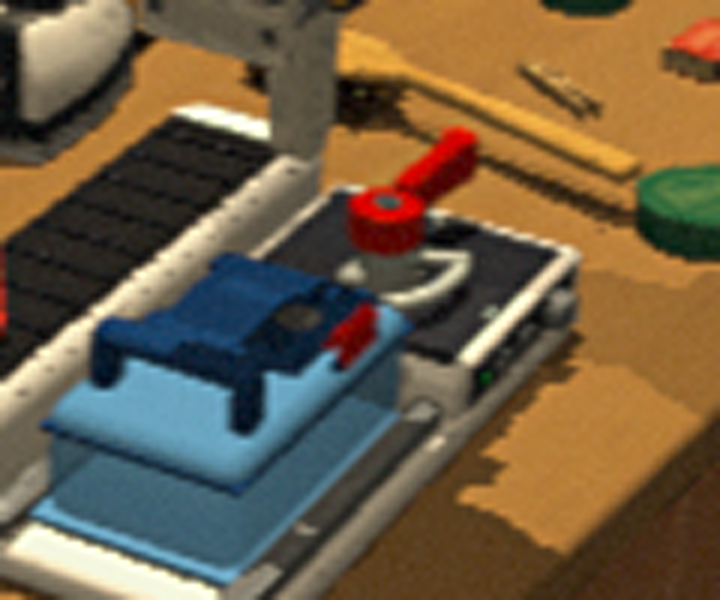

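The lid is shut flat under the red catch at crop (350,335). The tank is at the seal. Now the lever: I'll approach from behind it.

Call:
{"api": "send_rows", "payload": {"plan": [[[0.012,0.037,0],[0,0,0],0],[[0.012,0.038,0],[0,0,0],0],[[0.012,0.038,0],[0,0,0],0],[[0.012,0.038,0],[0,0,0],0],[[0.012,0.038,0],[0,0,0],0],[[0,0,0.03],[0,0,0],0],[[0,0,0.03],[0,0,0],0],[[0,0,0.03],[0,0,0],0]]}}

```text
clock: 11.25
ee_pos: [573.6, -215.8, 88.6]
tool_rot: [3.139, 0.123, 0.001]
ft_force: [0.3, 0.0, -0.2]
grip_width: 0.3
grasp_force: 0.0
```

Call:
{"api": "send_rows", "payload": {"plan": [[[0,0,0.015],[0,0,0],0],[[0,0,0],[0,0,0],0]]}}

```text
clock: 11.42
ee_pos: [571.3, -214.0, 71.0]
tool_rot: [-3.137, -0.126, 0.01]
ft_force: [-0.4, -0.5, 0.4]
grip_width: 0.6
grasp_force: 0.0
```

Run:
```python
from h import *
print(tcp())
```

```text
(array([  40.2, -146.8,   71. ]), 0.0, array([-0.4, -0.5,  0.4]), 11.42)
```

Call:
{"api": "send_rows", "payload": {"plan": [[[0,0,-0.009],[0,0,0],0],[[-0.012,0.001,0],[0,0,0],0],[[-0.012,0.001,0],[0,0,0],0],[[-0.005,0.001,0],[0,0,0],0],[[-0.005,0.001,0],[0,0,0],0],[[-0.005,0,0],[0,0,0],0],[[-0.005,0,0],[0,0,0],0],[[0,0,0],[0,0,0],0]]}}

```text
clock: 12.08
ee_pos: [529.2, -222.8, 85.0]
tool_rot: [3.139, 0.125, -0.0]
ft_force: [2.1, -1.1, 0.6]
grip_width: 0.4
grasp_force: 0.5
```

Run:
```python
from h import *
print(tcp())
r=landmark_of
im=read_camera('top'); print(r('top','lever_end')[:1],r('top','tank_stud')[:1])
```

```text
(array([  -2.4, -152.2,   85. ]), -0.001, array([ 2.1, -1.1,  0.6]), 12.08)
[{'at': [254.3, 414.4], 'p': 0.67}] [{'at': [252.8, 377.4], 'p': 0.82}]
```

Call:
{"api": "send_rows", "payload": {"plan": [[[-0.0056,-0.0005,0],[0,0,0],0],[[-0.0056,-0.0005,0],[0,0,0],0],[[-0.0056,-0.0018,0],[0,0,0],0],[[-0.0056,-0.0018,0],[0,0,0],0],[[-0.0055,-0.003,0],[0,0,0],0],[[-0.0055,-0.003,0],[0,0,0],0],[[0,0,0],[0,0,0],0]]}}

```text
clock: 12.82
ee_pos: [495.0, -214.3, 84.8]
tool_rot: [3.139, 0.125, -0.0]
ft_force: [1.2, -0.6, 0.6]
grip_width: 0.5
grasp_force: 0.7
```

Run:
```python
from h import *
print(tcp())
r=landmark_of
im=read_camera('top'); print(r('top','lever_end')[:1],r('top','tank_stud')[:1])
p=proj('top',[toW((-78*np.sin(a),-88-78*np.cos(a),89)) for a in(0,.4,.8,1.,1.2,1.57)]); print(p[:,::-1].round(1))
```

```text
(array([ -35.9, -140.9,   84.8]), -0.0, array([ 1.2, -0.6,  0.6]), 12.82)
[{'at': [270.7, 406.6], 'p': 0.64}] [{'at': [249.1, 375.5], 'p': 0.84}]
[[247.  419.4]
 [257.9 418.3]
 [267.5 413. ]
 [271.2 408.9]
 [274.1 404.2]
 [276.6 394.1]]
```

Call:
{"api": "send_rows", "payload": {"plan": [[[-0.005,-0.0045,0],[0,0,0],0],[[-0.005,-0.0045,0],[0,0,0],0],[[-0.004,-0.0056,0],[0,0,0],0],[[-0.004,-0.0056,0],[0,0,0],0],[[0,0,0],[0,0,0],0]]}}

```text
clock: 13.38
ee_pos: [479.3, -197.2, 85.4]
tool_rot: [3.136, 0.124, 0.01]
ft_force: [2.9, -2.0, 0.1]
grip_width: 0.6
grasp_force: 1.4
```

Call:
{"api": "send_rows", "payload": {"plan": [[[-0.0024,-0.0056,0],[0,0,0],0],[[-0.0024,-0.0056,0],[0,0,0],0],[[0,0,0],[0,0,0],0]]}}

```text
clock: 13.63
ee_pos: [474.0, -189.0, 85.4]
tool_rot: [3.134, 0.121, 0.012]
ft_force: [10.4, -15.3, -3.9]
grip_width: 0.3
grasp_force: 7.6
```

Call:
{"api": "send_rows", "payload": {"plan": [[[0,-0.004,0],[0,0,0],0],[[0,0,0],[0,0,0],0]]}}

```text
clock: 13.8
ee_pos: [474.1, -188.5, 85.5]
tool_rot: [3.13, 0.115, 0.013]
ft_force: [8.9, -28.8, -6.5]
grip_width: 0.6
grasp_force: 14.2
```

Run:
```python
from h import *
print(tcp())
r=landmark_of
im=read_camera('top'); print(r('top','lever_end')[:1],r('top','tank_stud')[:1])
```

```text
(array([ -54.7, -113.6,   85.5]), -0.006, array([  8.9, -28.8,  -6.5]), 13.8)
[{'at': [246.5, 390.8], 'p': 0.63}] [{'at': [246.6, 377.0], 'p': 0.84}]
```

The force rose sharply at about the expected stop angle. I'll back off and look.

Call:
{"api": "send_rows", "payload": {"plan": [[[0,0.015,0],[0,0,0],0],[[0,0.015,0],[0,0,0],0],[[0,0,-0.03],[0,0,0],0],[[0,0,-0.035],[0,0,0],0],[[0,0.035,-0.035],[0,0,0],0],[[-0.01,0.038,-0.01],[0,0,0],0],[[-0.01,0.038,0],[0,0,0],0],[[-0.01,0.038,0],[0,0,0],0]]}}

```text
clock: 14.62
ee_pos: [453.6, -357.3, 190.0]
tool_rot: [3.139, 0.127, 0.0]
ft_force: [-0.1, 1.0, -1.3]
grip_width: 0.3
grasp_force: 0.0
```

Call:
{"api": "send_rows", "payload": {"plan": [[[-0.01,0.038,0],[0,0,0],0],[[-0.01,0.038,0],[0,0,0],0],[[-0.01,0.038,0],[0,0,0],0],[[-0.01,0.038,0],[0,0,0],0],[[0,0,0],[0,0,0],0]]}}

```text
clock: 15.03
ee_pos: [421.8, -518.7, 188.3]
tool_rot: [3.137, 0.112, -0.005]
ft_force: [-0.7, -0.9, -0.4]
grip_width: 0.6
grasp_force: 0.0
```

Run:
```python
from h import *
print(tcp())
im=save('top','t6.png')
for n in('tank_handle','tank_stud','cam_axis','lever_end','wax_tin','brush','beaker'): print(n,landmark_of('top',n)[:1])
cv2.imwrite('pics/t6c.png',cv2.resize(im[180:320,250:450,::-1],None,fx=4,fy=4,interpolation=cv2.INTER_CUBIC))
```

```text
(array([-133.2, -438.5,  188.3]), -0.009, array([-0.7, -0.9, -0.4]), 15.03)
tank_handle [{'at': [250.6, 316.6], 'p': 0.92}]
tank_stud [{'at': [250.5, 378.7], 'p': 0.97}]
cam_axis [{'at': [247.8, 392.2], 'p': 0.55}]
lever_end [{'at': [271.1, 393.3], 'p': 0.86}]
wax_tin [{'at': [279.5, 464.9], 'p': 0.82}]
brush [{'at': [217.7, 465.6], 'p': 0.78}]
beaker [{'at': [261.7, 173.1], 'p': 0.85}]
```

View pics/t6c.png

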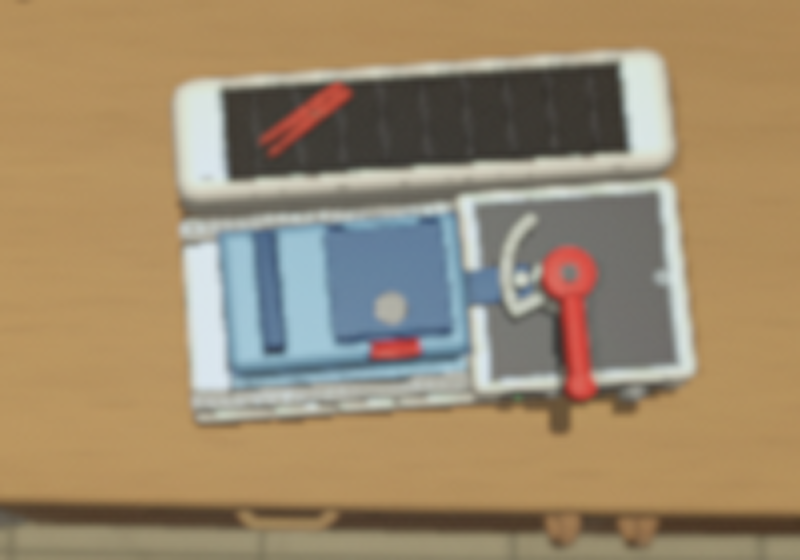

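The picture shows the lever pointing to the front edge, parallel to the deck sides, with hub (568,270) and end (580,388). The hook is behind the stud at (521,279), the lid lies flat under the catch at (395,349), and the tank is drawn in about 11 mm since t2. The bystanders have not moved, so I'll hand in.

```bash
python3 -c "
from cell import *
print(job_done())"
```

```text
the job is handed in; nothing more can be done
None
```

The job is handed in at about 15 s: the tank is pushed home and drawn tight, the lid is caught shut, the lever is at its locked stop, and the bystanders stand where they were. I checked this from the camera pictures and the force readings; the hand-in returned no verdict.

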